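Point out the unsealed canister, then press its lid home

TASK

One of the three storage canisters on the worktop has not been shut properly: its lid stands proud. First show me which one you mean: point at it from above, holding your fingertips a few centimetres over the middle of its knob for two seconds without touching it. Then press the lid down with the fingertips until it is fully home, and move clear; grasp and lift nothing, do not shift or tip that canister, and leave the other canisters and the mugs as they are.

Things in the scene. Friction and masses are not known exactly. Their poses are not given: they have to be found in the camera images.
- canister_a: Cream pottery canister, 102 mm diameter, 0.75 kg, loose on the worktop (top at z = 0.0045), one of three alike; 127 mm high to the flat top of its closed lid and 140 mm to the top of the lid's knob. Origin: centre of the underside, z up; its yaw means nothing. Its lid stands proud at the start: a white plug with a dark rubber ring shows in the gap below it.
- canister_a_lid (a joint): Height of canister_a's push-in lid over its fully closed place (m): 0 = home on the rim, grows upward. The lid only slides straight up and down; its sealing rings drag with about 5 N plus some 20 N per m/s of speed, so it stays where it is left, and it stops dead at 0. Starts 0.018 to 0.028.
- knob_a (a point): Top centre of the round knob (20 mm across, 13 mm high) in the middle of canister_a's lid; it moves with the lid, 140 mm above the worktop when the lid is home. z up. It is also the canister's axis.
- canister_b: Cream pottery canister, 102 mm diameter, 0.75 kg, loose on the worktop (top at z = 0.0045), one of three alike; 127 mm high to the flat top of its closed lid and 140 mm to the top of the lid's knob. Origin: centre of the underside, z up; its yaw means nothing. Its lid is home.
- canister_b_lid (a joint): Height of canister_b's push-in lid over its fully closed place (m): 0 = home on the rim, grows upward. The lid only slides straight up and down; its sealing rings drag with about 5 N plus some 20 N per m/s of speed, so it stays where it is left, and it stops dead at 0. Starts at 0.
- knob_b (a point): Top centre of the round knob (20 mm across, 13 mm high) in the middle of canister_b's lid; it moves with the lid, 140 mm above the worktop when the lid is home. z up. It is also the canister's axis.
- canister_c: Cream pottery canister, 102 mm diameter, 0.75 kg, loose on the worktop (top at z = 0.0045), one of three alike; 127 mm high to the flat top of its closed lid and 140 mm to the top of the lid's knob. Origin: centre of the underside, z up; its yaw means nothing. Its lid is home.
- canister_c_lid (a joint): Height of canister_c's push-in lid over its fully closed place (m): 0 = home on the rim, grows upward. The lid only slides straight up and down; its sealing rings drag with about 5 N plus some 20 N per m/s of speed, so it stays where it is left, and it stops dead at 0. Starts at 0.
- knob_c (a point): Top centre of the round knob (20 mm across, 13 mm high) in the middle of canister_c's lid; it moves with the lid, 140 mm above the worktop when the lid is home. z up. It is also the canister's axis.
- mug_3: White mug with coloured bands, 93 x 127 x 96 mm with its handle, standing on the worktop behind the canisters, loose; a bystander. Origin: centre of the underside.
- mug_4: Terracotta-red mug, 82 x 115 x 90 mm with its handle, standing near the front left corner of the worktop, loose; a bystander. Origin: centre of the underside.

How it is judged (in metres and radians):
On the way, in this order (a step that is already met when the one before it is completed fails the run):
1. the fingertips are held over the knob of the canister with the raised lid for 1.5 s (TCP within 20 mm of the knob's axis and 20 to 95 mm above its top), with no contact and the lid not yet moved (horizontal distance between the grasp point and knob_a below 0.02 m and z of the grasp point in the frame of knob_a between 0.02 and 0.095 m and contact force between each of the arm, the fingers and canister_a below 0.05 N and distance of knob_a from where it was at the start of the episode below 0.003 m), for 1.5 s.
2. that lid is pressed home (value of joint canister_a_lid below 0.002 m), for 0.2 s.
At the end, for the whole second after the job is handed in: All three lids are home (within 2 mm), the closed canister stands upright and at rest within 20 mm of where it was, and the other canisters and the mugs stand upright within 20 mm of where they were (value of joint each of canister_a_lid, canister_b_lid, canister_c_lid below 0.002 m and distance of each of canister_a, canister_b, canister_c, mug_3, mug_4 from where it was at the start of the episode below 0.02 m and angle between each of canister_a, canister_b, canister_c, mug_3, mug_4's own z axis and vertical below 0.05 rad and linear speed of canister_a below 0.01 m/s); the robot touches nothing.
It fails at once if the canister is shoved more than 20 mm or tipped (distance of canister_a from where it was at the start of the episode above 0.02 m or angle between canister_a's own z axis and vertical above 0.15 rad).
It fails at once if a canister is lifted or a lid is pulled up (height (world z) of any of canister_a, canister_b, canister_c above 0.0125 m or value of joint canister_a_lid above 0.034 m or value of joint any of canister_b_lid, canister_c_lid above 0.005 m).
It fails at once if another canister or a mug is moved more than 20 mm or tipped (distance of any of canister_b, canister_c, mug_3, mug_4 from where it was at the start of the episode above 0.02 m or angle between any of canister_b, canister_c, mug_3, mug_4's own z axis and vertical above 0.15 rad).
It also fails if it takes over 38 s, if anything falls off the work surface, if the arm or the gripper's body presses on something with over 40 N, if the wrist force passes 120 N, or if a joint passes its speed limit or range.

ROBOT

A 6-joint arm with a two-finger parallel gripper is mounted at the origin on a cart in front of the work surface, level with it; the furniture and walls round the work are solid. World frame = base frame: x ahead of the robot, y to its left, z up, the work surface at z = 0. Lengths are in m, angles in degrees, forces in N, time in s.
With the tool pointing down it reaches from about 0.375 to 0.9 m from the base axis. Payload 3.1 kg.
Tool frame: the origin (TCP) lies between the finger pads, 19 mm behind the fingertips; this is the grasp point; z points along the fingers, y is the line along which they close (so a half turn about z gives the same grasp; the last joint's range is limited). The gripper opens to 87 mm and grips with 3 to 60 N. Pads are 19 mm wide; open, the fingers measure 117 mm over their backs; the gripper's body (75 mm by 190 mm) begins 51 mm behind the grasp point.
Start: joints at [57.897, 30.224, 82.088, -0, 67.689, -10.227], TCP at [0.233, 0.58, 0.241] pointing down, gripper open.
Joint ranges: [-176.69, 176.69], [-43.24, 126.21], [12.49, 139.97], [-82, 262], [0, 151.66], [-163.58, 163.58]. Speed limits (degrees/s): [159.86, 159.86, 180, 180, 180, 180].

INTERFACE

Orientations are given as a 3x3 rotation matrix whose columns are the frame's x, y, z axes.
In Python, from rig import bot, imaging, finder gives the robot as it stands. The module is installed in compiled form; this text tells all that it offers.
- The arm moves only by the tool play_rows, never from a script. Its argument "motion" is a list that holds one entry, the list of rows, each a list of 6 numbers: the shift along the tool's x, y, z in fractions of the full range, 1 being 1 m, then the turn, a rotation vector about the tool's x, y, z in shares of 360 degrees (1.0 is 360 degrees). In form: [[[dx, dy, dz, wx, wy, wz], ...]]. A call has 1 to 8 rows; each row is the pose to reach, as a shift and turn from the pose commanded when the call began, along the tool's axes at that moment; what a row does not reach only later rows make up. A row lasts 1/12 s, in which the tool goes at most 41.7 mm and 7.16 degrees, less where a joint would pass 70% of its speed; a pose out of reach is approached as far as the arm can. A call with a gripper value outside its range is refused whole. "fingers" is the finger opening in m, from 0 to 0.087, set as the call begins (left out, the last holds). The fingers move at their own pace and stop on an object; the grip force is fixed at half the most. Time passes only in rows, so rows that repeat a pose let the fingers close. It gives the time, the measured TCP pose, the force, the opening and the grip force at its end, in the units of the state.
- bot.read_state(): the state, without advancing time (a new reading comes with each control period).
- imaging.capture(name): name is "side" or "top"; returns a dict with "frame" (384x512x3 uint8, red, green, blue), "camera_matrix" (3x3 intrinsics, pixels), "R" (3x3) and "t" (3): a world point X has camera coordinates R X + t. Camera axes: x right, y down, z forward; pixel columns grow to the right and rows downward; lengths in m; the calibration is good to about 2 mm. A picture is of the moment at which its call begins. There is no depth.
- bot.hand_in(): hands the job in; it is judged then, once.
Trained networks look in the newest picture that a camera, given by its name, has taken for a name from the list of things; names that differ only in an ending like _2 or _b are one class to them, and where a whole thing is asked for, a point or a joint stands for the part that bears it (a point fixed in the world has none). Each returns a list of dicts, best first, with "confidence" (0 to 1); they miss things now and then, are a little off and sometimes report something else, mostly with a low value. They report only what shows in the picture. A call takes as long as a camera call.
- finder.recognise(camera, name): "at" ([x, y, z] in m, in world coordinates, good to about 4 mm: the middle of the surface that is visible of it).
- finder.outline_of(camera, name): "pixels" (384x512 bool, what is visible of it).
The state is a dict: "time_s": time; "joint_positions": joint angles; "qvel": joint speeds; "tau": joint torques, N m; "position": TCP position; "tcp_rot": TCP orientation; "force": force on the tool from outside, world axes, zero at the start; "moment": the same for the moment, N m; "opening": opening from 0.0 (shut) to 1.0 (fully open); "grasp_force": force on a finger pad.
Only numpy, scipy, OpenCV 4.12 (cv2) and the standard library are available. Lean on these libraries where they do the work, as an engineer would, in place of code of your own. Each camera call takes 0.05 s, during which the arm holds its last target. There are 200 camera calls.

## Working session

There is one attempt and no reset: what is moved stays moved. The work goes in short steps, Python scripts to look and compute and a tool call to move; the robot and the scene stay as the last step left them, time stands still between calls to the robot, and variables do not carry over. Pictures are saved under pics/ and viewed, at most 10 in all, crops included, and the job is handed in when it is done.

Besides the shell and the picture viewer there is one more tool, called after "Request:" by a JSON object that holds its "name" and its "arguments", one argument or row to a line. play_rows: Moves the arm, as the interface text tells. Its arguments: {"type":"object","properties":{"motion":{"type":"array"},"fingers":{"type":"number"}},"required":["motion"]}

```bash
mkdir -p pics; python3 - <<'E'
from rig import bot, imaging, finder
import cv2, numpy as np
for n in ("side","top"):
    c=imaging.capture(n); cv2.imwrite(f"pics/{n}0.png",c["frame"][:,:,::-1])
    np.savez(f"{n}0.npz",**c)
    for k in ("canister_a","knob_a"):
        print(n,k,[(np.round(d["at"],3).tolist(),round(d["confidence"],2)) for d in finder.recognise(n,k)])
s=bot.read_state(); print(s["time_s"],s["position"],np.round(s["tcp_rot"],3).tolist(),s["force"],s["opening"])
E
```

```text
side canister_a [([0.584, 0.223, 0.097], 0.92), ([0.421, 0.211, 0.112], 0.76), ([0.539, 0.366, 0.094], 0.75)]
side knob_a [([0.591, 0.241, 0.125], 0.94), ([0.427, 0.223, 0.153], 0.91), ([0.548, 0.389, 0.129], 0.76)]
top canister_a [([0.59, 0.256, 0.126], 0.87), ([0.545, 0.401, 0.13], 0.72), ([0.427, 0.25, 0.154], 0.57)]
top knob_a [([0.551, 0.402, 0.128], 0.91), ([0.593, 0.253, 0.125], 0.85), ([0.424, 0.245, 0.149], 0.59)]
0.3 [0.23273271 0.57979631 0.24091565] [[-0.928, 0.373, -0.0], [0.373, 0.928, -0.001], [0.0, -0.001, -1.0]] [-0.03617485  0.01849579  0.3286238 ] 1.0029326199761512
```

```bash
ls pics
```

```text
side0.png
top0.png
```

View pics/side0.png

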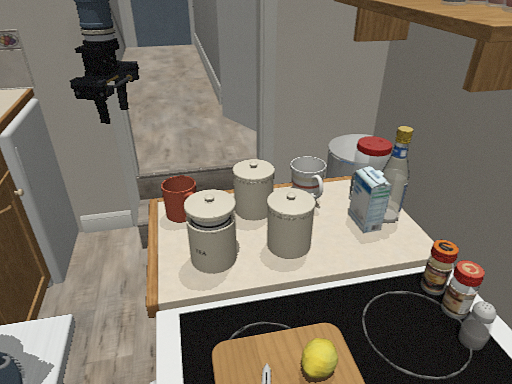

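View pics/top0.png

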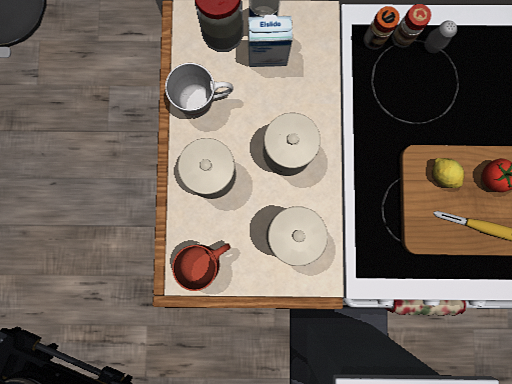

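The TEA canister, nearest the robot, has the raised lid: the white plug and ring show at about (209,222) in the side view, its knob is at about (209,197) in the side view and (298,237) in the top view. I'll triangulate the knob.

```bash
python3 - <<'E'
import cv2, numpy as np
o=[]
for n,(u,v) in (("side",(209,198)),("top",(298,237))):
    f=np.load(n+"0.npz")["frame"][v-24:v+26,u-32:u+32,::-1]
    o.append(cv2.resize(f,None,fx=6,fy=6,interpolation=cv2.INTER_CUBIC))
cv2.imwrite("pics/crop.png",np.hstack(o))
def P(n):
    c=np.load(n+"0.npz"); return c["camera_matrix"]@np.c_[c["R"],c["t"]]
for s,t in (((209,196.5),(298,236.5)),((253.5,163),(206,165)),((291,195.5),(292,139.5))):
    X=cv2.triangulatePoints(P("side"),P("top"),np.array(s,float),np.array(t,float)); X=(X[:3]/X[3]).ravel()
    e=[((p:=P(n)@np.r_[X,1])[:2]/p[2]-q).round(1).tolist() for n,q in(("side",s),("top",t))]
    print(X.round(4),e)
E
```

```text
[0.4241 0.2477 0.1608] [[-0.7, 0.1], [0.0, -0.6]]
[0.5477 0.4068 0.1382] [[-0.6, 0.1], [0.1, -0.5]]
[0.5954 0.255  0.1343] [[-0.6, 0.1], [0.1, -0.5]]
```

View pics/crop.png

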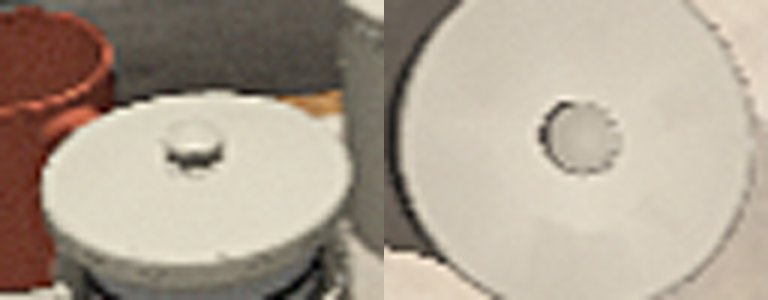

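The crop shows the knob top at about (209,196) in side and (299,235.6) in top. Using the top view ray at z≈0.167 for xy, and computing the move.

```bash
cat > h.py <<'E'
import numpy as np
from rig import bot
def ray(n,u,v,z):
    c=np.load(n+"0.npz"); C=-c["R"].T@c["t"]; d=c["R"].T@np.linalg.solve(c["camera_matrix"],[u,v,1]); return C+d*(z-C[2])/d[2]
def rel(X):
    s=bot.read_state(); return (s["tcp_rot"].T@(np.array(X)-s["position"])).round(4).tolist()
E
python3 - <<'E'
from h import *
for z in (.1625,.1675,.1725): print(ray("top",299,235.6,z).round(4),ray("side",209,196,z).round(4))
for X in ((.424,.247,.241),(.424,.247,.235)): print(rel(X))
E
```

```text
[0.4247 0.2463 0.1625] [0.4255 0.2468 0.1625]
[0.4247 0.2468 0.1675] [0.425  0.239  0.1675]
[0.4247 0.2473 0.1725] [0.4244 0.2312 0.1725]
[-0.3015, -0.2376, 0.0001]
[-0.3015, -0.2376, 0.0061]
```

Request:
{"name": "play_rows", "arguments": {
  "motion": [
    [[-0.01,-0.008,0,0,0,0],[-0.03,-0.024,0,0,0,0],[-0.055,-0.043,0,0,0,0],[-0.08,-0.063,0,0,0,0],[-0.105,-0.083,0,0,0,0],[-0.13,-0.102,0,0,0,0],[-0.15,-0.118,0,0,0,0],[-0.16,-0.126,0,0,0,0]]
  ],
  "fingers": 0.0
}}

```text
time_s: 0.97
position: [0.3355, 0.4003, 0.2413]
tcp_rot: [[-0.927, 0.375, 0.0], [0.375, 0.927, -0.001], [-0.001, -0.001, -1.0]]
force: [-0.5, -0.0, 0.5]
opening: 0.478
grasp_force: 0.0
```

Request:
{"name": "play_rows", "arguments": {
  "motion": [
    [[-0.01,-0.008,0,0,0,0],[-0.03,-0.024,0,0,0,0],[-0.055,-0.043,0,0,0,0],[-0.08,-0.063,0,0,0,0],[-0.105,-0.083,0,0,0,0],[-0.125,-0.098,0,0,0,0],[-0.137,-0.108,0,0,0,0],[-0.1425,-0.1117,0,0,0,0]]
  ]
}}

```text
time_s: 1.63
position: [0.4261, 0.2452, 0.2414]
tcp_rot: [[-0.927, 0.374, 0.001], [0.374, 0.927, -0.0], [-0.001, 0.0, -1.0]]
force: [0.4, -0.5, 0.5]
opening: 0.009
grasp_force: 0.0
```

```bash
python3 - <<'E'
from h import *
from rig import imaging
import cv2
s=bot.read_state(); print(s["time_s"],s["position"].round(4),s["force"].round(2),s["opening"],s["tcp_rot"].round(3).tolist(),rel((.4247,.2467,.236)))
c=imaging.capture("side"); cv2.imwrite("pics/side1.png",cv2.resize(c["frame"][40:290,110:350,::-1],None,fx=2.4,fy=2.4))
X=s["position"]+s["tcp_rot"][:,2]*.019; p=c["camera_matrix"]@(c["R"]@X+c["t"]); print((p/p[2]-[110,40,0])*2.4)
E
```

```text
1.6333 [0.4261 0.2452 0.2414] [ 0.4  -0.52  0.48] 0.00925793779446892 [[-0.927, 0.374, 0.001], [0.374, 0.927, -0.0], [-0.001, 0.0, -1.0]] [0.0019, 0.0008, 0.0054]
[233.48723446 310.89882754   2.4       ]
```

View pics/side1.png

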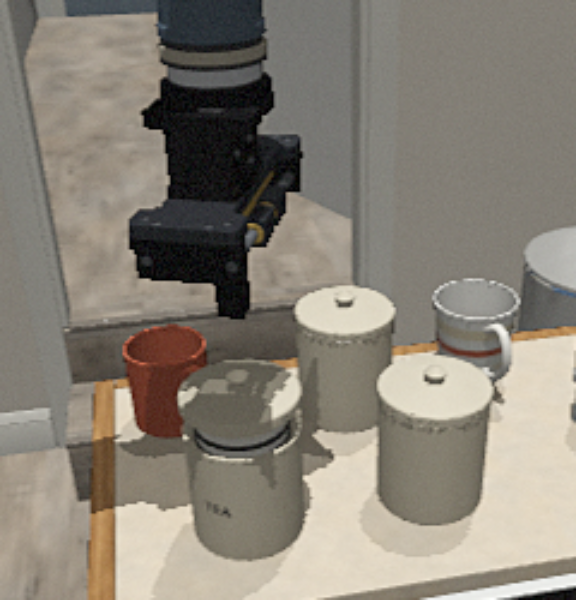

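The picture shows the closed fingertips at (233,312), over the TEA canister's knob at (238,377), with a gap of several centimetres. I'll correct by 2 mm, hold, then press.

Request:
{"name": "play_rows", "arguments": {
  "motion": [
    [[0.002,0.001,0.005,0,0,0],[0.002,0.001,0.01,0,0,0],[0.002,0.001,0.01,0,0,0],[0.002,0.001,0.01,0,0,0],[0.002,0.001,0.01,0,0,0],[0.002,0.001,0.01,0,0,0],[0.002,0.001,0.01,0,0,0],[0.002,0.001,0.01,0,0,0]]
  ]
}}

```text
time_s: 2.35
position: [0.4235, 0.2486, 0.2314]
tcp_rot: [[-0.928, 0.372, 0.0], [0.372, 0.928, 0.0], [-0.0, 0.0, -1.0]]
force: [0.2, -0.2, 0.8]
opening: 0.004
grasp_force: 0.0
```

Request:
{"name": "play_rows", "arguments": {
  "motion": [
    [[0,0,0,0,0,0],[0,0,0,0,0,0],[0,0,0,0,0,0],[0,0,0,0,0,0],[0,0,0,0,0,0],[0,0,0,0,0,0],[0,0,0,0,0,0],[0,0,0,0,0,0]]
  ]
}}

```text
time_s: 3.02
position: [0.4235, 0.2484, 0.2312]
tcp_rot: [[-0.928, 0.373, -0.0], [0.373, 0.928, -0.0], [0.0, -0.0, -1.0]]
force: [0.7, 0.0, -0.3]
opening: 0.007
grasp_force: 0.0
```

Request:
{"name": "play_rows", "arguments": {
  "motion": [
    [[0,0,0,0,0,0],[0,0,0,0,0,0],[0,0,0,0,0,0],[0,0,0,0,0,0],[0,0,0,0,0,0],[0,0,0,0,0,0],[0,0,0,0,0,0],[0,0,0,0,0,0]]
  ]
}}

```text
time_s: 3.68
position: [0.4235, 0.2484, 0.2312]
tcp_rot: [[-0.928, 0.373, -0.0], [0.373, 0.928, 0.0], [0.0, 0.0, -1.0]]
force: [-0.1, -0.5, 0.2]
opening: 0.007
grasp_force: 0.0
```

Request:
{"name": "play_rows", "arguments": {
  "motion": [
    [[0,0,0,0,0,0],[0,0,0,0,0,0],[0,0,0,0,0,0],[0,0,0,0,0,0],[0,0,0,0,0,0],[0,0,0,0,0,0],[0,0,0,0,0,0],[0,0,0,0,0,0]]
  ]
}}

```text
time_s: 4.35
position: [0.4235, 0.2484, 0.2313]
tcp_rot: [[-0.928, 0.373, 0.0], [0.373, 0.928, 0.0], [-0.0, 0.0, -1.0]]
force: [0.1, -0.5, -0.8]
opening: 0.003
grasp_force: 0.0
```

Request:
{"name": "play_rows", "arguments": {
  "motion": [
    [[-0.0015,-0.001,0.006,0,0,0],[-0.0015,-0.001,0.014,0,0,0],[-0.0015,-0.001,0.022,0,0,0],[-0.0015,-0.001,0.029,0,0,0],[-0.0015,-0.001,0.034,0,0,0],[-0.0015,-0.001,0.036,0,0,0],[-0.0015,-0.001,0.036,0,0,0]]
  ]
}}

```text
time_s: 4.93
position: [0.4241, 0.2468, 0.1944]
tcp_rot: [[-0.928, 0.373, -0.002], [0.373, 0.928, -0.001], [0.001, -0.001, -1.0]]
force: [-0.1, 0.5, -0.1]
opening: 0.004
grasp_force: 0.0
```

Request:
{"name": "play_rows", "arguments": {
  "motion": [
    [[0,0,0.002,0,0,0],[0,0,0.004,0,0,0],[0,0,0.006,0,0,0],[0,0,0.008,0,0,0],[0,0,0.01,0,0,0],[0,0,0.012,0,0,0],[0,0,0.014,0,0,0],[0,0,0.016,0,0,0]]
  ]
}}

```text
time_s: 5.6
position: [0.4248, 0.247, 0.1795]
tcp_rot: [[-0.928, 0.373, 0.001], [0.373, 0.928, 0.0], [-0.001, 0.001, -1.0]]
force: [0.2, -0.9, 4.5]
opening: 0.003
grasp_force: 2.1
```

Request:
{"name": "play_rows", "arguments": {
  "motion": [
    [[0,0,0.002,0,0,0],[0,0,0.004,0,0,0],[0,0,0.006,0,0,0],[0,0,0.008,0,0,0],[0,0,0.01,0,0,0],[0,0,0.012,0,0,0],[0,0,0.0135,0,0,0],[0,0,0.0145,0,0,0]]
  ]
}}

```text
time_s: 6.27
position: [0.4246, 0.2468, 0.1645]
tcp_rot: [[-0.928, 0.373, 0.0], [0.373, 0.928, -0.0], [-0.0, -0.0, -1.0]]
force: [-0.5, 0.0, 3.7]
opening: 0.004
grasp_force: 2.1
```

Request:
{"name": "play_rows", "arguments": {
  "motion": [
    [[0,0,0.0005,0,0,0],[0,0,0.001,0,0,0],[0,0,0.0015,0,0,0],[0,0,0.0015,0,0,0]]
  ]
}}

```text
time_s: 6.6
position: [0.4246, 0.2469, 0.1632]
tcp_rot: [[-0.928, 0.373, 0.0], [0.373, 0.928, -0.0], [-0.0, -0.0, -1.0]]
force: [-0.0, 0.6, 4.0]
opening: 0.006
grasp_force: 1.8
```

Not yet at the stop; go on in half-millimetre steps until the force rises.

Request:
{"name": "play_rows", "arguments": {
  "motion": [
    [[0,0,0.0005,0,0,0],[0,0,0.001,0,0,0],[0,0,0.001,0,0,0],[0,0,0.001,0,0,0]]
  ]
}}

```text
time_s: 6.93
position: [0.4246, 0.2469, 0.1624]
tcp_rot: [[-0.928, 0.373, 0.0], [0.373, 0.928, -0.0], [-0.0, 0.0, -1.0]]
force: [0.2, -0.5, 5.2]
opening: 0.003
grasp_force: 2.4
```

Request:
{"name": "play_rows", "arguments": {
  "motion": [
    [[0,0,0.0005,0,0,0],[0,0,0.001,0,0,0],[0,0,0.001,0,0,0],[0,0,0.001,0,0,0]]
  ]
}}

```text
time_s: 7.27
position: [0.4247, 0.247, 0.1621]
tcp_rot: [[-0.928, 0.373, 0.001], [0.373, 0.928, 0.0], [-0.001, 0.001, -1.0]]
force: [-1.5, -0.3, 10.0]
opening: 0.006
grasp_force: 4.5
```

Request:
{"name": "play_rows", "arguments": {
  "motion": [
    [[0,0,0.0005,0,0,0],[0,0,0.001,0,0,0],[0,0,0.001,0,0,0],[0,0,0.001,0,0,0]]
  ]
}}

```text
time_s: 7.6
position: [0.4248, 0.247, 0.1618]
tcp_rot: [[-0.928, 0.372, 0.001], [0.372, 0.928, 0.0], [-0.001, 0.001, -1.0]]
force: [-2.3, -0.9, 16.3]
opening: 0.005
grasp_force: 7.0
```

The force climbs to 16 N with no further travel, so the lid is on its stop. I'll back straight up and check.

Request:
{"name": "play_rows", "arguments": {
  "motion": [
    [[0,0,-0.002,0,0,0],[0,0,-0.006,0,0,0],[0,0,-0.015,0,0,0],[0,0,-0.03,0,0,0],[0,0,-0.05,0,0,0],[0,0,-0.07,0,0,0],[0,0,-0.085,0,0,0],[0,0,-0.09,0,0,0]]
  ]
}}

```text
time_s: 8.27
position: [0.4254, 0.2473, 0.2524]
tcp_rot: [[-0.928, 0.372, 0.003], [0.372, 0.928, 0.001], [-0.003, 0.002, -1.0]]
force: [-0.7, -0.5, -0.2]
opening: 0.005
grasp_force: 0.0
```

Request:
{"name": "play_rows", "arguments": {
  "motion": [
    [[0,0,0,0,0,0],[0,0,0,0,0,0],[0,0,0,0,0,0],[0,0,0,0,0,0]]
  ]
}}

```text
time_s: 8.6
position: [0.4237, 0.2466, 0.2491]
tcp_rot: [[-0.928, 0.373, -0.003], [0.373, 0.928, -0.001], [0.002, -0.002, -1.0]]
force: [-0.5, -0.2, 0.1]
opening: 0.004
grasp_force: 0.0
```

```bash
python3 - <<'E'
from rig import imaging
import cv2
c=imaging.capture("side"); cv2.imwrite("pics/side2.png",cv2.resize(c["frame"][130:290,130:340,::-1],None,fx=3,fy=3))
E
```

```text
(no output)
```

View pics/side2.png

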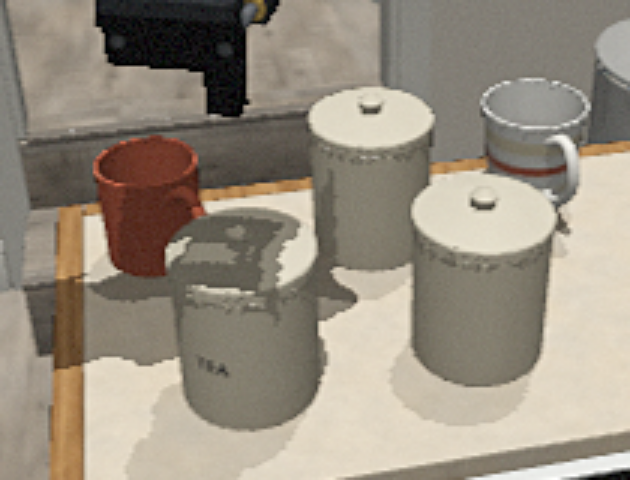

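The lid of the TEA canister (knob at about (238,232) in the crop) is flush, with no gap left. The canister is upright and in place, the others and the mugs are unmoved, and the gripper is clear above.

```bash
python3 -c "
from rig import bot
print(bot.hand_in())"
```

```text
the job is handed in; nothing more can be done
None
```

I pointed at the TEA canister (the one nearest the robot) for just over two seconds without touching it, pressed its lid home until the force rose at the stop, moved clear and handed the job in; the last picture shows no gap and nothing else visibly moved, and the hand-in gave no verdict.

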